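Refit the lever of a hand cake press with its hinge pin

ROBOT

A 6-joint arm with a two-finger parallel gripper is mounted at the origin on a cart in front of the work surface, level with it; the furniture and walls round the work are solid. World frame = base frame: x ahead of the robot, y to its left, z up, the work surface at z = 0. Lengths are in mm, angles in rad, forces in N, time in s.
With the tool pointing down it reaches from about 350 to 875 mm from the base axis. Payload 4.2 kg.
Tool frame: the origin (TCP) lies on the mounting face of the last link; the fingertips stand 173 mm ahead of it and the grasp point (between the pads) lies 155 mm ahead of it; z points along the fingers, y is the direction in which the jaws open and shut (so a half turn about z gives the same grasp; the last joint's range is limited). The gripper opens to 85 mm and grips with 20 to 120 N. Pads are 22 mm wide; open, the fingers measure 114 mm over their backs; the gripper's body (76 mm by 85 mm) begins 54 mm behind the grasp point. The pads swing forward as they close: fully open they stand 13 mm farther back than shut.
Start: joints at [1.596, 0.385, 0.008, 0, -1.194, -0.259], TCP at [144.766, 607.983, 404.712] pointing down, gripper open.
Joint ranges: [-3.14, 3.14], [-1.21, 2.06], [-1.07, 1.41], [-3.16, 2.05], [-2.99, -0.16], [-3.1, 3.1]. Speed limits (rad/s): [2.79, 2.79, 3.14, 3.14, 3.14, 3.14].

INTERFACE

Orientations are given as a unit quaternion [x, y, z, w].
In Python, from bench import arm gives the robot as it stands. The module is installed in compiled form; this text tells all that it offers.
- The arm moves only by the tool play_rows, never from a script. Its argument "moves" is a list of rows, each a list of 3 entries, a list of its own where there are three numbers: the shift along the world's x, y, z in units of 30 cm (1.0 is 30 cm), then the turn about the world's z in units of 30 degrees (1.0 is 30 degrees), then the gripper's target within -1 to 1 (shut at 1, half-way at 0, fully open at -1). In form: [[[x, y, z], turn, jaw], ...]. A call has 1 to 12 rows; each row is the pose to reach, as a shift and turn from the pose measured when the call began; what a row does not reach only later rows make up. A row lasts 1/8 s, in which the tool goes at most 62.5 mm and 10.7 degrees, less where a joint would pass 70% of its speed; a pose out of reach is approached as far as the arm can. A call with a number of a shift or a turn outside -1 to 1 is refused whole. A call with a gripper value outside its range is refused whole. The fingers move at their own pace and stop on an object; the grip force is fixed at half the most. Time passes only in rows, so rows that repeat a pose let the fingers close. It gives the time, the measured TCP pose, the force and the opening at its end, in the units of the state.
- arm.read_state(): the state, without advancing time (a new reading comes with each control period).
- arm.get_image(name): name is "scene" or "side" or "wrist"; returns a dict with "pixels" (384x512x3 uint8, red, green, blue), "vfov" (degrees; the focal length in pixels is half the picture's height over the tangent of half this angle, whatever the lens; pixels are square), "cx", "cy" (the principal point, pixels), "xyz" and "rotation" of the camera in the world. Camera axes: x right, y up, looking along -z (the intrinsics and any distortion apply to the point x, -y, -z); pixel columns grow to the right and rows downward; lengths in mm; the calibration is good to about 2 mm. A picture is of the moment at which its call begins. There is no depth.
- arm.job_done(): hands the job in, once; it reports no verdict.
Trained networks look in a picture, given as the dict that the camera call returned (one of the last four; its "shot" number tells which), for a name from the list of things; names that differ only in an ending like _2 or _b are one class to them, and where a whole thing is asked for, a point or a joint stands for the part that bears it (a point fixed in the world has none). Each returns a list of dicts, best first, with "conf" (0 to 1); they miss things now and then, are a little off and sometimes report something else, mostly with a low value. They report only what shows in the picture. A call takes as long as a camera call.
- arm.look_for(name, picture): "centre" ([x, y, z] in mm, in world coordinates, good to about 4 mm: the middle of the surface that is visible of it).
The state is a dict: "clock": time; "joints": joint angles; "joint_vel": joint speeds; "joint_efforts": joint torques, N m; "position": TCP position; "ee_rot": TCP orientation; "contact_force": force on the tool from outside, world axes, zero at the start; "wrist_torque": the same for the moment, N m; "gripper_width": finger opening in mm.
Only numpy, scipy, OpenCV 4.12 (cv2) and the standard library are available. Lean on these libraries where they do the work, as an engineer would, in place of code of your own. Each camera call takes 0.05 s, during which the arm holds its last target.

TASK

Put the press back together: lay the loose lever on the fixed press base with its two eyes between the three lugs and its white disc on the mould cup, then push the red-handled hinge pin through all five holes until its handle is fully home against the outer lug. Let go of everything, and leave the other things on the bench where they stand.

Things in the scene. Friction and masses are not known exactly. Their poses are not given: they have to be found in the camera images.
- hinge_mid (a point): Press base, fixed to the bench, may stand turned. Point: middle of the hinge axis, in the middle lug's hole, 55 mm over the bench. x level along the plate to the mould cup, y the hinge axis, z up. Three dark lugs 12 mm thick, centred at y = -32, 0, 32 mm, x = -18 to 18 mm, tops 21 mm above this point; 18 mm holes, countersunk. The pin fits from either side; negative y has most room.
- cup_mid (a point): Centre of the rim of the press base's white mould cup, 72 mm across, 40 mm over the bench, at x = 125 mm from hinge_mid; axes as there. A white rest block (x = 23 to 37, y = -20 to 20 mm from hinge_mid) is as high. Lying on rest and rim, the lever has its eyes level with the lug holes. The base's plate is 16 mm thick and spans x = -35 to 190, y = -60 to 60 mm from hinge_mid.
- lever_eye (a point): Loose press lever, 0.18 to 0.35 kg. Point: half-way between its two steel eyes, on their axis, 15 mm over its flat underside. Belongs on hinge_mid with all axes parallel. x along the lever to the disc, y the eye axis, z up. Eyes 12 mm thick, centred at y = -16 and 16 mm (4 mm free each side when fitted), x = -15 to 22, 30 mm high, 18 mm holes; crossbar 44 mm wide at x = 22 to 36 mm.
- lever_grip (a point): Grip point of the lever's wooden bar, 67 mm from lever_eye along x, 21 mm over the underside; axes as lever_eye. The bar is 24 mm wide (y), 10 to 32 mm over the underside, from x = -31 to 113 mm here; a white disc 60 mm across, 10 mm thick is under it at x = 58 mm. The bar is free to grip 25 mm to either side. The lever starts flat on the bench, underside down.
- pin_grip (a point): Loose hinge pin, 0.14 kg. Point: centre of its red box-shaped handle, 24 mm wide (x), 50 mm long (y), 26 mm high (z). y points to the tip. Handle ends in a flat shoulder at y = 25 mm; a round steel shank 14 mm across runs on, on the same axis, to y = 130 mm, the last 12 mm tapering to 6 mm. Starts lying on the handle's underside, shank level, axis 13 mm over the bench.
- pin_seat (a point): Point on the axis of the pin's shank, 38 mm from the handle's shoulder towards the tip (63 mm from pin_grip); axes as pin_grip. It is on hinge_mid when the pin is fully home.
- tall_press (a point): Middle of the fixed lever press on a grey plate (190 x 150 mm) on the left of the bench, which stays as it is and must be passed round: it fills about 110 mm before to 105 mm behind this point (x), 75 mm to either side (y), from the bench to 280 mm up; a red ball on its lever at 64 to 116 mm before it reaches 360 mm up.
- sugar_jar: Bystander, stays where it is: glass sugar jar with green lid, 89 mm across, 137 mm high; origin at the centre of its underside
- timer: Bystander, stays where it is: white kitchen timer, 62x62x23 mm; origin at the centre of its underside
- bean_canister: Bystander, stays where it is: canister with wooden lid, 102 mm across, 130 mm high; origin at the centre of its underside
- paste_bowl: Bystander, stays where it is: steel bowl of pink paste, 128 mm across, 46 mm high; origin at the centre of its underside
- masking_tape: Bystander, stays where it is: roll of masking tape lying flat, 98 mm across, 25 mm high; origin at the centre of its underside
- spice_jar_b: Bystander, stays where it is: small jar with yellow cap, 42 mm across, 96 mm high; origin at the centre of its underside
- cake_0: Bystander, stays where it is: pink flower-shaped cake, 61x66x25 mm; origin at the centre of its underside

How it is judged (in metres and radians):
On the way, in this order (a step that is already met when the one before it is completed fails the run):
1. the lever lies on the press base with its eyes in line with the lugs (distance between lever_eye and hinge_mid below 0.006 m and angle between the x axis of lever_eye and the x axis of hinge_mid, either way round below 0.08 rad and x of lever_grip in the frame of hinge_mid above 0.05 m and angle between lever_grip's own z axis and vertical below 0.08 rad), for 0.2 s.
2. the pin is through all five holes and home (distance between pin_seat and hinge_mid below 0.006 m and angle between the y axis of pin_seat and the y axis of hinge_mid, either way round below 0.08 rad), for 0.2 s.
At the end, for the whole second after the job is handed in: lever_eye within 6 mm of hinge_mid, the lever pointing to the mould cup within 0.08 rad and level within 0.08 rad; pin_seat within 6 mm of hinge_mid and the pin in line with the hinge axis within 0.08 rad; both at rest (all of step 1 and all of step 2 and linear speed of each of press_lever, hinge_pin below 0.02 m/s); the robot touches nothing.
It fails at once if a bystander is moved more than 3 cm (distance of any of sugar_jar, timer, bean_canister, paste_bowl, masking_tape, spice_jar_b, cake_0 from where it was at the start of the episode above 0.03 m).
It also fails if it takes over 72 s, if anything falls off the work surface, if the arm or the gripper's body presses on something with over 40 N, if the wrist force passes 120 N, or if a joint passes its speed limit or range.

## Working session

There is one attempt and no reset: what is moved stays moved. The work goes in short steps, Python scripts to look and compute and a tool call to move; the robot and the scene stay as the last step left them, time stands still between calls to the robot, and variables do not carry over. Pictures are saved under pics/ and viewed, and the job is handed in when it is done.

Besides the shell and the picture viewer there is one more tool, called after "Emit:" as name(argument=value, ...) on one line, values as JSON. play_rows: Moves the arm, as the interface text tells. Shifts and turns lie within -1 to 1; 1 stands for 30 cm of shift or 30 degrees of turn. Its arguments: {"type":"object","properties":{"moves":{"type":"array"}},"required":["moves"]}

```bash
mkdir -p pics; ls
cat > h.py <<'E'
import numpy as np, cv2
from bench import arm
def save(im,name): cv2.imwrite('pics/'+name,cv2.cvtColor(im['pixels'],cv2.COLOR_RGB2BGR))
def K(im):
    f=im['pixels'].shape[0]/2/np.tan(np.radians(im['vfov'])/2); return f,im['cx'],im['cy']
def proj(im,P):
    f,cx,cy=K(im); R=np.array(im['rotation']).reshape(3,3); p=(np.atleast_2d(P)-np.array(im['xyz']))@R
    return np.c_[cx+f*p[:,0]/-p[:,2], cy-f*p[:,1]/-p[:,2]]
def ray(im,uv,z):
    f,cx,cy=K(im); R=np.array(im['rotation']).reshape(3,3)
    d=np.array([(uv[0]-cx)/f,-(uv[1]-cy)/f,-1]); d=R@d; o=np.array(im['xyz'])
    return o+d*(z-o[2])/d[2]
E
python3 - <<'E'
from h import *
s=arm.read_state(); print(s)
for n in ['scene','side','wrist']:
    im=arm.get_image(n); save(im,n+'0.png')
    print(n,{k:v for k,v in im.items() if k!='pixels'})
    for t in ['hinge_mid','cup_mid','lever_eye','lever_grip','pin_grip','pin_seat','tall_press','sugar_jar','timer','bean_canister','paste_bowl','masking_tape','spice_jar_b','cake_0']:
        r=arm.look_for(t,im); print(' ',t,[(np.round(q['centre']).tolist(),round(q['conf'],2)) for q in r[:2]])
E
```

```text
pics
{'clock': 0.0, 'joints': array([ 1.59555447e+00,  3.85564884e-01,  6.68189145e-03, -4.93424812e-04,
       -1.19397456e+00, -2.58646266e-01]), 'joint_vel': array([ 0.00028611,  0.00116393,  0.00076722, -0.00022654, -0.00072091,
       -0.00106236]), 'joint_efforts': array([ 4.65431967e-04, -3.92290735e+01,  1.88402277e+01,  4.18621972e+00,
       -4.63305201e-03,  7.24967009e-06]), 'position': array([144.74038932, 607.8183707 , 403.63891625]), 'ee_rot': array([ 9.93158655e-01, -1.16768020e-01, -8.14589964e-05,  1.05266705e-03]), 'contact_force': array([-0.89420086,  0.14368339,  0.11160578]), 'wrist_torque': array([-0.04118317,  0.02049524, -0.01831885]), 'gripper_width': 85.26862932825524}
scene {'vfov': 52.82816380776258, 'cx': 259.3774856703451, 'cy': 186.21161261881767, 'xyz': array([ -88.61421842, -675.33242713, 1108.18622615]), 'rotation': array([ 0.34055113, -0.14671481, -0.37754609,  0.84850377]), 'shot': 1}
  hinge_mid [([599.0, -114.0, 17.0], 0.8)]
  cup_mid [([603.0, -118.0, 16.0], 0.57)]
  lever_eye [([426.0, 258.0, 32.0], 0.84)]
  lever_grip [([425.0, 260.0, 34.0], 0.78)]
  pin_grip [([488.0, -340.0, 22.0], 0.8)]
  pin_seat [([490.0, -342.0, 22.0], 0.56)]Traceback (most recent call last):
  File "<stdin>", line 7, in <module>
ValueError: it knows: bean_canister, cake, cup_mid, hinge_mid, lever_eye, lever_grip, masking_tape, paste_bowl, pin_grip, pin_seat, spice_jar, sugar_jar, timer
```

```bash
sed -i "s/R=np.array(im\['rotation'\]).reshape(3,3)/R=Rot.from_quat(im['rotation']).as_matrix()/; 1a from scipy.spatial.transform import Rotation as Rot" h.py
python3 - <<'E'
from h import *
for n in ['scene','side','wrist']:
    im=arm.get_image(n); save(im,n+'0.png')
    print(n,{k:v for k,v in im.items() if k!='pixels'})
    for t in ['hinge_mid','lever_eye','pin_grip','sugar_jar','timer','bean_canister','paste_bowl','masking_tape','spice_jar','cake']:
        r=arm.look_for(t,im); print(' ',t,[(np.round(q['centre']).tolist(),round(q['conf'],2)) for q in r[:2]])
E
```

```text
scene {'vfov': 52.82816380776258, 'cx': 259.3774856703451, 'cy': 186.21161261881767, 'xyz': array([ -88.61421842, -675.33242713, 1108.18622615]), 'rotation': array([ 0.34055113, -0.14671481, -0.37754609,  0.84850377]), 'shot': 2}
  hinge_mid [([601.0, -113.0, 18.0], 0.78), ([760.0, -39.0, 96.0], 0.7)]
  lever_eye [([426.0, 258.0, 33.0], 0.55)]
  pin_grip [([488.0, -338.0, 19.0], 0.57)]
  sugar_jar [([391.0, 36.0, 110.0], 0.88), ([601.0, -111.0, 16.0], 0.74)]
  timer [([630.0, -394.0, 24.0], 0.69), ([385.0, -79.0, 16.0], 0.64)]
  bean_canister [([760.0, -36.0, 95.0], 0.57)]
  paste_bowl [([776.0, -190.0, 27.0], 0.83), ([724.0, -326.0, 24.0], 0.4)]
  masking_tape [([625.0, -397.0, 24.0], 0.9)]
  spice_jar [([360.0, -380.0, 80.0], 0.88)]
  cake [([722.0, -327.0, 22.0], 0.58)]
side {'vfov': 47.066125004902545, 'cx': 247.82118126212794, 'cy': 191.72581956468088, 'xyz': array([-350.46553376, -444.20205819, 1079.34023714]), 'rotation': array([ 0.33764839, -0.215846  , -0.50940494,  0.76151866]), 'shot': 3}
  hinge_mid [([592.0, -109.0, 18.0], 0.61)]
  lever_eye [([418.0, 260.0, 31.0], 0.94), ([380.0, -75.0, 17.0], 0.52)]
  pin_grip [([490.0, -341.0, 20.0], 0.64), ([722.0, -324.0, 29.0], 0.27)]
  sugar_jar [([374.0, 48.0, 105.0], 0.93)]
  timer [([379.0, -76.0, 19.0], 0.98)]
  bean_canister [([756.0, -29.0, 94.0], 0.58)]
  paste_bowl [([374.0, 53.0, 109.0], 0.72), ([774.0, -194.0, 27.0], 0.63)]
  masking_tape [([624.0, -383.0, 19.0], 0.72)]
  spice_jar [([356.0, -375.0, 71.0], 0.69)]
  cake [([722.0, -324.0, 25.0], 0.53)]
wrist {'vfov': 69.98834426544364, 'cx': 253.60947905667558, 'cy': 191.81003739376212, 'xyz': array([223.42767987, 588.0605591 , 374.66271845]), 'rotation': array([ 0.09833882, -0.12441973,  0.77441475, -0.61247939]), 'shot': 4}
  hinge_mid []
  lever_eye []
  pin_grip []
  sugar_jar []
  timer []
  bean_canister []
  paste_bowl []
  masking_tape []
  spice_jar []
  cake []
```

View pics/scene0.png

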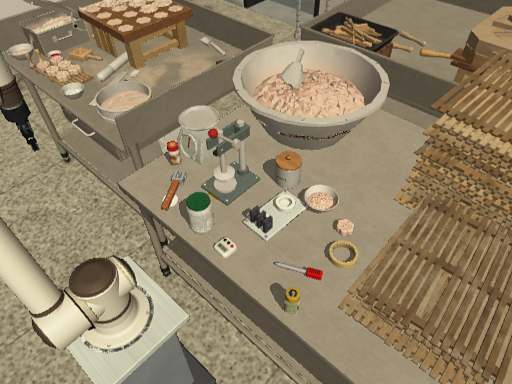

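View pics/side0.png

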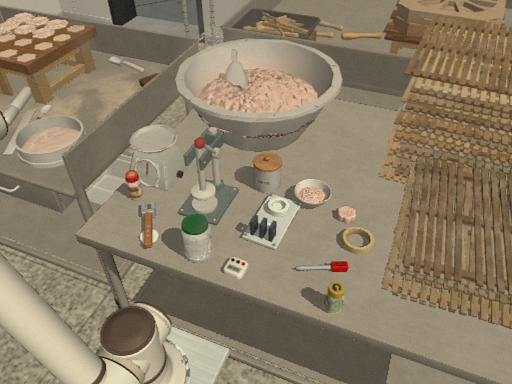

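View pics/wrist0.png

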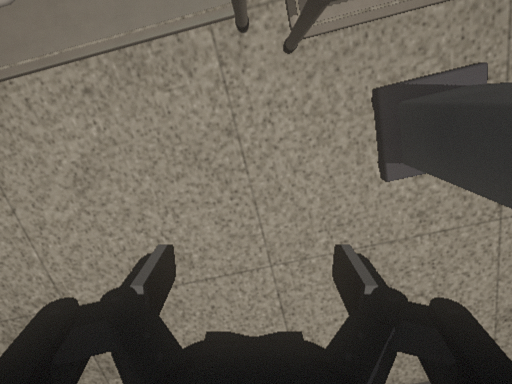

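Run:
```python
from h import *
def crop(n,c,w,h,s,o):
    im=cv2.imread(f'pics/{n}0.png'); x,y=c
    cv2.imwrite(o,cv2.resize(im[y:y+h,x:x+w],None,fx=s,fy=s,interpolation=cv2.INTER_CUBIC))
crop('scene',(150,150),80,60,5,'pics/a1.png'); crop('side',(120,190),60,70,5,'pics/a2.png')
crop('scene',(235,175),90,70,5,'pics/b1.png'); crop('side',(230,185),90,70,5,'pics/b2.png')
crop('scene',(260,250),80,60,5,'pics/c1.png'); crop('side',(285,250),80,60,5,'pics/c2.png')
r=lambda f:cv2.copyMakeBorder(cv2.imread(f),0,400,0,800,cv2.BORDER_CONSTANT)[:300,:400] 
a=[cv2.copyMakeBorder(cv2.imread(f'pics/{k}.png'),0,400,0,400,cv2.BORDER_CONSTANT)[:350,:450] for k in ['a1','a2','b1','b2','c1','c2']]
cv2.imwrite('pics/m1.png',cv2.resize(np.vstack([np.hstack(a[0:2]),np.hstack(a[4:6])]),(800,600)))
cv2.imwrite('pics/m2.png',cv2.resize(np.hstack(a[2:4]),(800,311)))
```

```text
(no output)
```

View pics/m1.png

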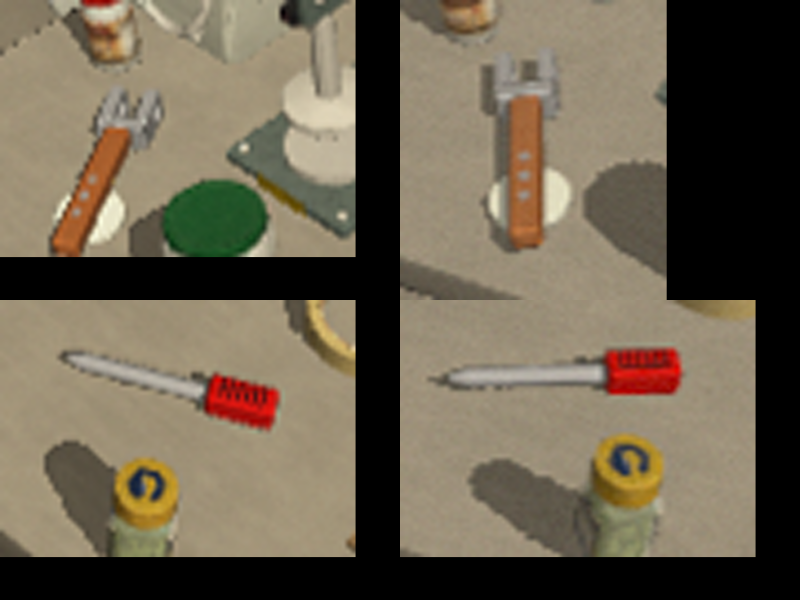

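View pics/m2.png

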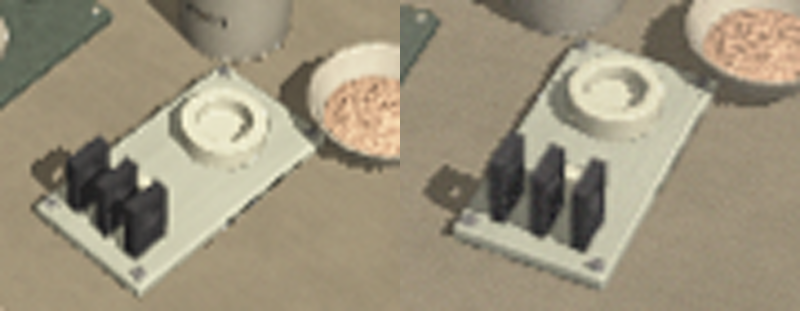

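```bash
cat >> h.py <<'E'
from scipy.optimize import least_squares
def fit(obs,x0):
    """obs: list of (im, localpts Nx3, uv Nx2); planar pose x,y,z known via local z; returns x,y,yaw"""
    def r(p):
        c,s=np.cos(p[2]),np.sin(p[2]); o=[]
        for im,L,uv in obs:
            L=np.array(L,float); W=np.c_[p[0]+c*L[:,0]-s*L[:,1],p[1]+s*L[:,0]+c*L[:,1],L[:,2]]
            o.append((proj(im,W)-np.array(uv)).ravel())
        return np.concatenate(o)
    q=least_squares(r,x0,x_scale=[10,10,.1]); return q.x,q.fun
E
python3 - <<'E'
from h import *
k=0.225; S=arm.get_image('scene'); D=arm.get_image('side')
sc=lambda P,o:[(o[0]+k*u,o[1]+k*v) for u,v in P]
b1=sc([(35,207),(138,290),(318,145),(222,68)],(235,175))
b2=sc([(455-400,228),(605-400,282),(712-400,95),(583-400,42)],(230,185))
L=[(-35,60,16),(-35,-60,16),(190,-60,16),(190,60,16)]
for b,im in((b1,S),(b2,D)):
    print([np.round(ray(im,q,16)[:2]).tolist() for q in b])
    p,f=fit([(im,L,b)],[560,-160,.5]); print(p,np.degrees(p[2]),np.round(f,1))
p,f=fit([(S,L,b1),(D,L,b2)],[560,-160,.5]); print('base',p,np.round(f,1))
# lever: m1 scaling same; tile widths 400, rows 300->  (700->600: .857) 
kx,ky=900/800/5,700/600/5
def q(P,o,t): return [(o[0]+kx*(u-400*t[0]),o[1]+ky*(v-300*t[1])) for u,v in P]
l1=q([(68,252),(112,92),(150,97),(90,218)],(150,150),(0,0)) # bar end, eye tips centre, disc ctr
l2=q([(525,240),(505,58),(547,58),(530,205)],(120,190),(1,0))
for l,im in((l1,S),(l2,D)):
    print('lev',[np.round(ray(im,a,z)[:2]).tolist() for a,z in zip(l,(32,30,30,5))])
p1=q([(65,355),(243,402)],(260,250),(0,1)); p2=q([(440,379),(645,368)],(285,250),(1,1))
for l,im in((p1,S),(p2,D)): print('pin',[np.round(ray(im,a,z)[:2]).tolist() for a,z in zip(l,(13,20))])
E
```

```text
[[505.0, -45.0], [499.0, -161.0], [709.0, -175.0], [723.0, -60.0]]
[ 5.32705405e+02 -1.04953652e+02 -6.27754999e-02] -3.596771202963346 [-1.1  0.2 -0.7  1.2  1.9 -1.2 -0.1 -0.7]
[[503.0, -49.0], [496.0, -166.0], [702.0, -178.0], [721.0, -65.0]]
[ 5.29628886e+02 -1.09135184e+02 -6.54381505e-02] -3.749329842170715 [-1.   0.8 -0.4  1.4  2.1 -2.2 -0.7 -0.6]
base [ 5.31112097e+02 -1.07398498e+02 -6.41088469e-02] [-0.9  0.8 -0.5  1.9  2.2 -0.6  0.2 -0.2 -1.3  0.4 -0.7  0.8  1.7 -2.7
 -1.1 -1. ]
lev [[350.0, 198.0], [500.0, 325.0], [518.0, 295.0], [398.0, 237.0]]
lev [[344.0, 201.0], [502.0, 319.0], [514.0, 289.0], [392.0, 233.0]]
pin [[452.0, -240.0], [503.0, -365.0]]
pin [[446.0, -241.0], [502.0, -367.0]]
```

Run:
```python
from h import *
S=arm.get_image('scene'); D=arm.get_image('side')
for n,im in(('scene',S),('side',D)):
    c=(190,110,100,100) if n=='scene' else (170,120,80,110)
    x,y,w,h=c; cv2.imwrite(f'pics/t_{n}.png',cv2.resize(cv2.cvtColor(im['pixels'],cv2.COLOR_RGB2BGR)[y:y+h,x:x+w],None,fx=5,fy=5,interpolation=cv2.INTER_CUBIC))
W=arm.get_image('wrist'); R=Rot.from_quat(W['rotation']).as_matrix(); s=arm.read_state(); T=Rot.from_quat(s['ee_rot']).as_matrix()
print('cam in tool', T.T@(W['xyz']-s['position'])); print(T.T@R)
```

```text
cam in tool [81.13361082  1.1638629  30.04368477]
[[ 1.29612644e-03  9.49683630e-01  3.13208115e-01]
 [ 9.99999151e-01 -1.27340182e-03 -2.77120774e-04]
 [ 1.35662720e-04  3.13208208e-01 -9.49684474e-01]]
```

View pics/t_scene.png

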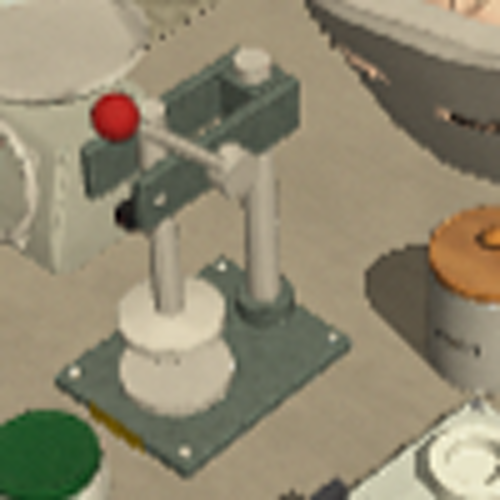

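View pics/t_side.png

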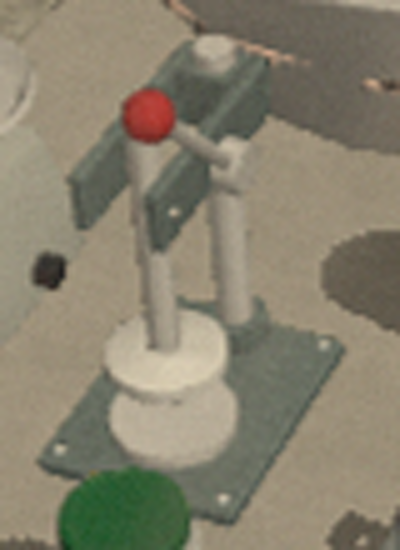

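Run:
```python
from h import *
S=arm.get_image('scene'); D=arm.get_image('side')
for q in [(201,186),(227.6,205),(260,179),(234.4,162.4)]: print(ray(S,q,8))
for q in [(178,212.5),(217,224.5),(239,189)]: print(ray(D,q,8))
for z in (300,320,340): print(ray(S,(213,133.4),z),ray(D,(200,143.4),z))
```

```text
[527.26763428 205.63963268   8.        ]
[527.83183842  57.17271765   8.        ]
[710.52856983  58.39799103   8.        ]
[711.50139634 203.37537713   8.        ]
[525.95675148 201.293981     8.        ]
[525.52775182  53.14889575   8.        ]
[712.78838248  55.49077555   8.        ]
[552.10491574 122.66164314 300.        ] [563.48340505 107.04020031 300.        ]
[536.24918563 102.91386609 320.        ] [540.02897795  92.89381771 320.        ]
[520.39345551  83.16608905 340.        ] [516.57455086  78.74743511 340.        ]
```

Emit:
play_rows(moves=[[[0.6, -0.7, -0.05], 1.0, -1], [[0.6, -0.7, -0.05], 1.0, -1], [[0.6, -0.7, -0.05], 1.0, -1], [[0.6, -0.7, -0.05], 1.0, -1], [[0.6, -0.7, -0.05], 1.0, -1], [[0.6, -0.7, -0.05], 1.0, -1]])

```text
clock: 3.1
position: [325.7, 396.5, 389.9]
ee_rot: [0.99, 0.143, 0.0, -0.0]
contact_force: [-0.8, 0.9, 0.0]
gripper_width: 85.3
```

Emit:
play_rows(moves=[[[0.385, -0.45, -0.17], 0.58, -1], [[0.385, -0.45, -0.17], 0.58, -1], [[0.385, -0.45, -0.17], 0.58, -1], [[0.385, -0.45, -0.17], 0.58, -1], [[0.385, -0.45, -0.17], 0.58, -1]])

```text
clock: 3.72
position: [441.4, 262.2, 339.0]
ee_rot: [0.957, 0.291, 0.0, -0.0]
contact_force: [-0.3, 0.5, 0.8]
gripper_width: 85.5
```

Run:
```python
from h import *
im=arm.get_image('wrist'); save(im,'w1.png'); np.savez('w1.npz',**{k:v for k,v in im.items()})
s=arm.read_state(); print(s['position'],s['ee_rot'],s['joints'])
```

```text
[441.02390208 262.7203891  339.31249005] [ 9.56564523e-01  2.91519981e-01  5.30388246e-04 -3.65059534e-04] [ 8.53792396e-01  2.56324392e-01 -3.58852895e-01 -7.07538545e-05
 -9.54332578e-01  1.30867583e+00]
```

View pics/w1.png

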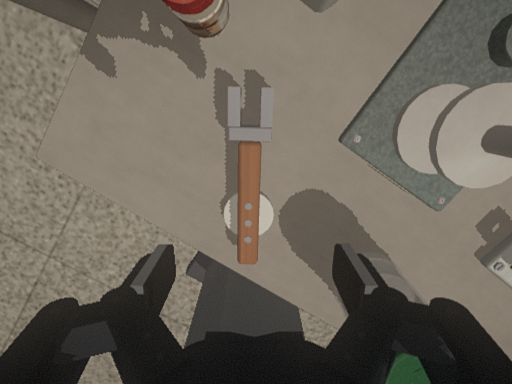

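Run:
```python
from h import *
a=cv2.imread('pics/w1.png')
cv2.imwrite('pics/w1a.png',cv2.resize(a[75:275,190:310],None,fx=4,fy=4,interpolation=cv2.INTER_CUBIC)[:600]) 
cv2.imwrite('pics/w1a.png',np.hstack([cv2.resize(a[80:180,210:290],None,fx=5,fy=5,interpolation=cv2.INTER_CUBIC),cv2.resize(a[180:280,210:290],None,fx=5,fy=5,interpolation=cv2.INTER_CUBIC)]))
```

```text
(no output)
```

View pics/w1a.png

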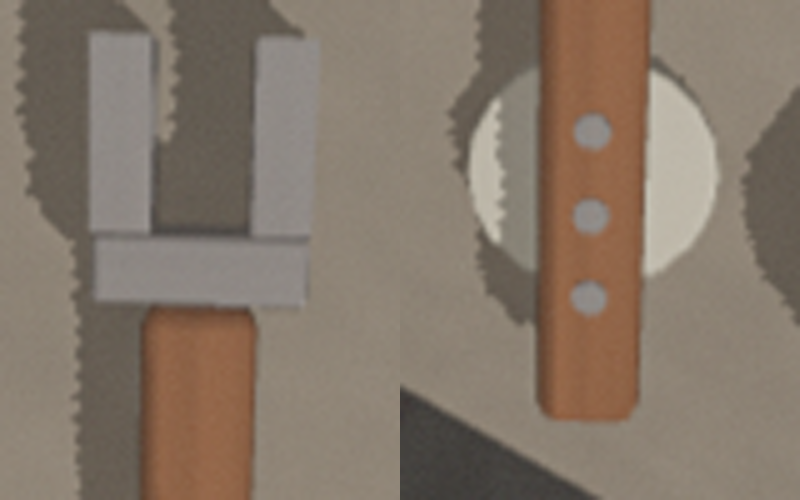

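Run:
```python
from h import *
im=dict(np.load('w1.npz')); im['pixels']=im['pixels']
A=[(88,33,-15,-22,30),(150,33,-15,-10,30),(258,36,-15,10,30),(320,38,-15,22,30),(88,233,22,-22,30),(310,237,22,22,30)]
B=[(588,420,180,0,31),(538,350,165,-12,30),(641,350,166,12,30)]
uv=[(210+a[0]/5,80+a[1]/5) for a in A]+[(210+(a[0]-400)/5,180+a[1]/5) for a in B]
L=[a[2:] for a in A+B]
p,f=fit([(im,L,uv)],[497,299,-2.55]); print(p,np.degrees(p[2]),np.round(f.reshape(-1,2),1).tolist())
g=p[:2]+67*np.array([np.cos(p[2]),np.sin(p[2])]); print('grip',g)
```

```text
[505.92270265 307.73293172  -2.57170855] -147.34804581907784 [[-0.0, -0.9], [0.2, -0.6], [-0.4, -0.7], [-0.1, -0.8], [0.3, -1.0], [0.2, -0.8], [0.0, 0.6], [-0.2, 2.7], [-0.0, 3.8]]
grip [449.51114756 271.58412188]
```

Emit:
play_rows(moves=[[[0.028, 0.03, -0.2], -0.042, -1], [[0.028, 0.03, -0.4], -0.042, -1], [[0.028, 0.03, -0.53], -0.042, -1], [[0.028, 0.03, -0.54], -0.042, -1], [[0.028, 0.03, -0.54], -0.042, -1], [[0.028, 0.03, -0.54], -0.042, 1], [[0.028, 0.03, -0.54], -0.042, 1], [[0.028, 0.03, -0.54], -0.042, 1], [[0.028, 0.03, -0.54], -0.042, 1], [[0.028, 0.03, -0.54], -0.042, 1], [[0.028, 0.03, -0.54], -0.042, 1]])

```text
clock: 5.15
position: [449.7, 272.1, 178.3]
ee_rot: [0.96, 0.281, 0.001, -0.001]
contact_force: [-1.2, 0.8, 5.7]
gripper_width: 23.1
```

Emit:
play_rows(moves=[[[0, 0, 0.2], 0, 1], [[0, 0, 0.4], 0, 1], [[0, 0, 0.6], 0, 1], [[-0.1, -0.1, 0.72], -0.3, 1], [[-0.25, -0.25, 0.72], -0.6, 1], [[-0.25, -0.45, 0.72], -1, 1], [[-0.25, -0.6, 0.72], -1, 1], [[-0.25, -0.7, 0.72], -1, 1], [[-0.25, -0.7, 0.72], -1, 1]])

```text
clock: 6.28
position: [373.7, 60.1, 393.6]
ee_rot: [1.0, 0.021, 0.001, -0.0]
contact_force: [1.0, 0.2, -2.3]
gripper_width: 22.9
```

Run:
```python
from h import *
im=arm.get_image('wrist'); save(im,'w2.png'); np.savez('w2.npz',**{k:v for k,v in im.items()})
s=arm.read_state(); print(s['position'],s['ee_rot'],s['joints'],s['contact_force'],s['gripper_width'])
```

```text
[374.11406223  61.05585629 393.72801625] [ 9.99759229e-01  2.19206843e-02  8.95584361e-04 -4.06630672e-04] [ 5.97051230e-01 -4.26062148e-02 -5.55578078e-01  3.35351449e-04
 -1.05587911e+00  1.01742513e+00] [ 0.68284009  0.287353   -2.13478754] 23.234389389955606
```

View pics/w2.png

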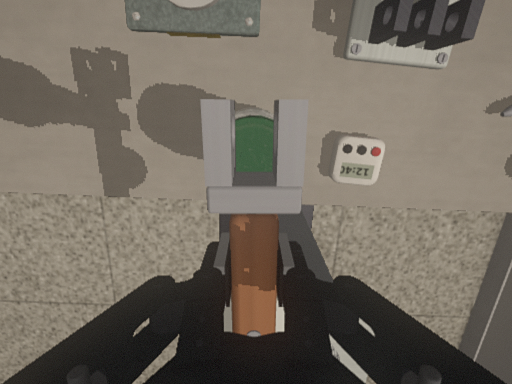

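Emit:
play_rows(moves=[[[0.03, -0.2, 0], 0, 1], [[0.08, -0.4, 0], -0.4, 1], [[0.15, -0.6, 0], -0.7, 1], [[0.2, -0.7, 0], -1, 1], [[0.2, -0.7, 0], -1, 1]])

```text
clock: 6.95
position: [435.3, -150.1, 392.7]
ee_rot: [0.971, -0.239, 0.0, 0.0]
contact_force: [0.3, 1.4, -3.3]
gripper_width: 23.1
```

Emit:
play_rows(moves=[[[0.03, 0, 0], -0.35, 1], [[0.06, 0, 0], -0.7, 1], [[0.1, 0, 0], -1, 1], [[0.1, 0, 0], -1, 1]])

```text
clock: 7.45
position: [465.8, -149.0, 392.1]
ee_rot: [0.877, -0.481, -0.0, 0.0]
contact_force: [-0.9, -0.3, -1.8]
gripper_width: 23.2
```

Emit:
play_rows(moves=[[[0.03, 0, 0], -0.35, 1], [[0.06, 0, 0], -0.7, 1], [[0.1, 0, 0], -1, 1], [[0.1, 0, 0], -1, 1]])

```text
clock: 7.95
position: [495.9, -148.2, 391.7]
ee_rot: [0.724, -0.689, -0.001, 0.0]
contact_force: [-0.4, -0.0, -3.0]
gripper_width: 23.4
```

Emit:
play_rows(moves=[[[0.03, 0, 0], -0.35, 1], [[0.06, 0, 0], -0.7, 1], [[0.1, 0, 0], -1, 1], [[0.1, 0, 0], -1, 1]])

```text
clock: 8.45
position: [525.7, -147.8, 391.4]
ee_rot: [-0.524, 0.852, 0.001, -0.0]
contact_force: [-1.6, 0.8, -2.0]
gripper_width: 23.2
```

Emit:
play_rows(moves=[[[0.03, 0, 0], -0.35, 1], [[0.06, 0, 0], -0.7, 1], [[0.1, 0, 0], -1, 1], [[0.1, 0, 0], -1, 1]])

```text
clock: 8.95
position: [555.3, -147.6, 391.1]
ee_rot: [-0.288, 0.958, 0.002, -0.0]
contact_force: [-0.1, -0.3, -2.8]
gripper_width: 22.7
```

Emit:
play_rows(moves=[[[0.03, 0, 0], -0.35, 1], [[0.06, 0, 0], -0.7, 1], [[0.1, 0, 0], -1, 1], [[0.1, 0, 0], -1, 1]])

```text
clock: 9.45
position: [584.9, -147.5, 390.8]
ee_rot: [-0.034, 0.999, 0.002, -0.0]
contact_force: [-0.7, -0.1, -3.0]
gripper_width: 23.1
```

Run:
```python
from h import *
im=arm.get_image('wrist'); save(im,'w3.png'); np.savez('w3.npz',**{k:v for k,v in im.items()})
s=arm.read_state(); print(s['position'],s['ee_rot'],s['joints'],s['contact_force'],s['gripper_width'])
a=cv2.imread('pics/w3.png'); cv2.imwrite('pics/w3b.png',cv2.resize(a,(800,600),interpolation=cv2.INTER_CUBIC))
```

```text
[ 584.58027582 -147.50167742  390.83511207] [-3.36900500e-02  9.99430533e-01  1.80556036e-03 -5.73953568e-04] [ 0.02032475  0.35748218 -0.06793975 -0.00394515 -1.14657342 -1.52210207] [-0.12367813 -1.04706982 -1.78566365] 22.978462876690052
```

View pics/w3b.png

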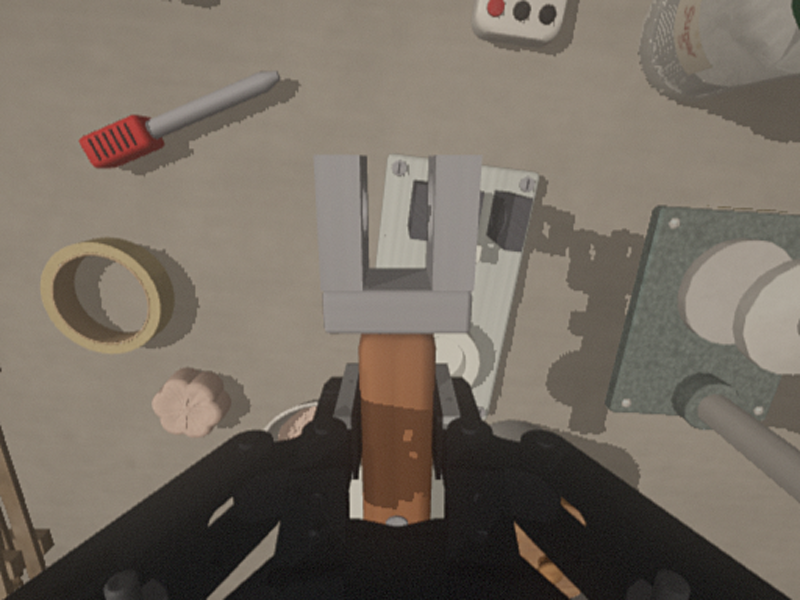

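Run:
```python
from h import *
a=cv2.imread('pics/w3.png'); g=np.clip(a.astype(float)*1.6,0,255).astype(np.uint8)
cv2.imwrite('pics/w3c.png',cv2.resize(g[90:190,240:360],None,fx=6,fy=6,interpolation=cv2.INTER_CUBIC))
cv2.imwrite('pics/w3d.png',cv2.resize(a[90:220,190:320],None,fx=4.5,fy=4.5,interpolation=cv2.INTER_CUBIC))
```

```text
(no output)
```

View pics/w3c.png

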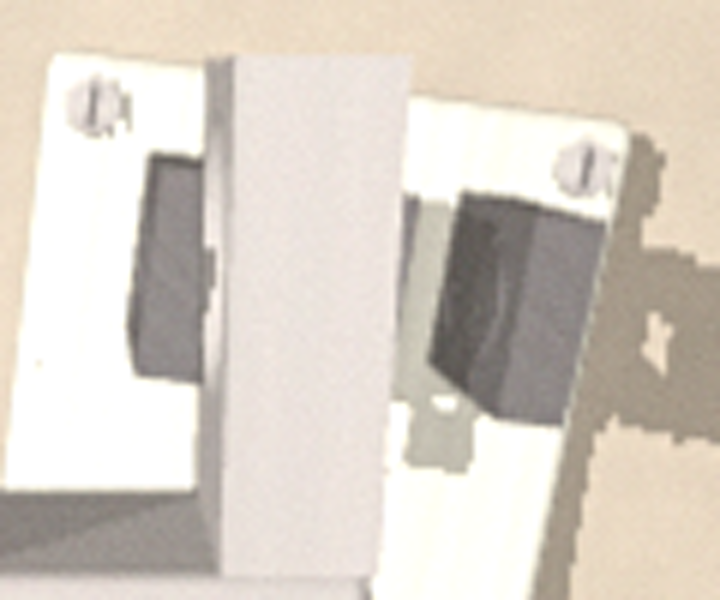

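View pics/w3d.png

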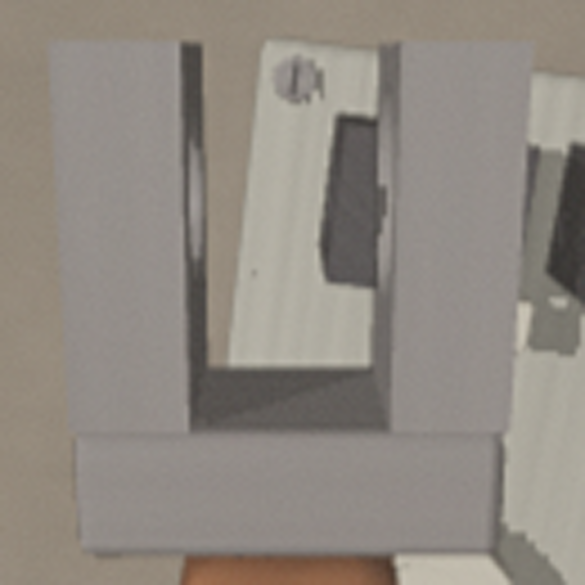

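```bash
cat >> h.py <<'E'
def fitg(im,L,uv,x0,free=(0,1,2,3,4,5)):
    """world pose x,y,z,rx,ry(local roll,pitch),yaw"""
    L=np.array(L,float); uv=np.array(uv); x0=np.array(x0,float); free=list(free)
    def W(p): return L@Rot.from_euler('ZYX',[p[5],p[4],p[3]]).as_matrix().T+p[:3]
    def r(q):
        p=x0.copy(); p[free]=q; return (proj(im,W(p))-uv).ravel()
    q=least_squares(r,x0[free],x_scale=[[10,10,10,.1,.1,.1][i] for i in free]); p=x0.copy(); p[free]=q.x; return p,q.fun
E
python3 - <<'E'
from h import *
im=dict(np.load('w3.npz')); s=arm.read_state()
B=[(50,55,-35,-60,16),(628,122,-35,60,16),(538,210,-18,26,76),(606,220,-18,38,76),(562,425,18,38,76),(497,412,18,26,76),(150,158,-18,-38,76),(140,375,18,-38,76)]
p,f=fit([(im,[b[2:] for b in B],[(240+b[0]/6,90+b[1]/6) for b in B])],[531,-107,-.064])
print('base',p,np.degrees(p[2]),np.round(f.reshape(-1,2),1).tolist())
A=[(48,42,-15,-22),(180,42,-15,-10),(400,42,-15,10),(535,42,-15,22),(70,432,22,-22),(508,432,22,22)]
L=[(a[2],a[3],15) for a in A]; uv=[(190+a[0]/4.5,90+a[1]/4.5) for a in A]
y0=2*np.arctan2(s['ee_rot'][1],s['ee_rot'][0])-np.pi
g0=s['position']+[0,0,-155]; e0=g0-67*np.array([np.cos(y0),np.sin(y0),0])+[0,0,-6]
for fr in [(0,1,2,3,4,5),(0,1,2,4,5),(0,1,2,5),(0,1,5)]:
    q,f=fitg(im,L,uv,[*e0,0,0,y0],fr); print(np.round(q-[*e0,0,0,y0],3),np.round(f.reshape(-1,2),1).tolist())
    print(' eye',q[:3],'yaw',np.degrees(q[5]))
E
```

```text
base [ 5.38881594e+02 -1.01910440e+02 -4.20077800e-02] -2.406868498258174 [[-0.8, -1.2], [1.8, -0.7], [-0.5, -0.2], [-0.2, -0.6], [-0.0, 0.0], [-0.4, 1.0], [1.5, 1.2], [-1.2, 0.5]]
[ 1.165 -0.273 -1.994  0.003  0.014 -0.   ] [[-0.2, -0.1], [-0.0, -0.0], [0.2, 0.1], [-0.3, 0.1], [0.0, -0.1], [0.2, 0.0]]
 eye [ 518.89777018 -152.28638792  227.8415465 ] yaw 3.8609629279619573
[ 1.166 -0.313 -1.991  0.     0.014 -0.   ] [[-0.2, -0.1], [0.0, -0.0], [0.3, 0.1], [-0.3, 0.1], [-0.0, -0.1], [0.2, -0.0]]
 eye [ 518.89873779 -152.3264099   227.8436194 ] yaw 3.8516565196412085
[ 1.366 -0.298 -2.125  0.     0.    -0.   ] [[-0.0, -0.1], [0.1, -0.1], [0.2, 0.0], [-0.4, 0.1], [-0.1, -0.0], [0.3, 0.1]]
 eye [ 519.09795241 -152.31188407  227.7100782 ] yaw 3.8491999280563354
[ 1.231 -0.321  0.     0.     0.    -0.   ] [[-1.0, -0.5], [-0.4, -0.5], [0.7, -0.4], [0.6, -0.3], [-0.9, 1.1], [1.1, 1.2]]
 eye [ 518.96360211 -152.33472998  229.83511207] yaw 3.849425555653965
```

Emit:
play_rows(moves=[[[0.06, 0.135, -0.1], -0.23, 1], [[0.06, 0.135, -0.25], -0.23, 1], [[0.06, 0.135, -0.39], -0.23, 1], [[0.06, 0.135, -0.39], -0.23, 1], [[0.06, 0.135, -0.39], -0.23, 1]])

```text
clock: 10.12
position: [603.1, -107.2, 275.9]
ee_rot: [0.025, 1.0, 0.002, 0.001]
contact_force: [0.9, -0.3, -2.0]
gripper_width: 23.4
```

```bash
cat > look.py <<'E'
from h import *
import sys
n=sys.argv[1]
for c in sys.argv[2:]:
    im=arm.get_image(c); save(im,f'{n}_{c}.png'); np.savez(f'{n}_{c}.npz',**im)
s=arm.read_state(); print(s['clock'],s['position'],s['ee_rot'],s['contact_force'],s['gripper_width'])
np.savez(f'{n}_st.npz',**s)
E
python3 look.py p4 wrist scene side
python3 - <<'E'
from h import *
a=cv2.imread('pics/p4_wrist.png'); a=np.clip(a*1.6,0,255).astype(np.uint8); cv2.imwrite('pics/p4w.png',cv2.resize(a[0:200,130:390],None,fx=3,fy=3,interpolation=cv2.INTER_CUBIC))
b=cv2.imread('pics/p4_scene.png')[160:250,235:335]; c=cv2.imread('pics/p4_side.png')[160:250,225:325]
cv2.imwrite('pics/p4s.png',cv2.resize(np.hstack([b,c]),None,fx=4,fy=4,interpolation=cv2.INTER_CUBIC))
E
```

```text
10.275 [ 603.10122905 -107.11169066  276.3776675 ] [0.02601316 0.9996582  0.00189648 0.00178902] [ 0.4050771   0.82491722 -2.49701789] 23.150477609509746
```

View pics/p4w.png

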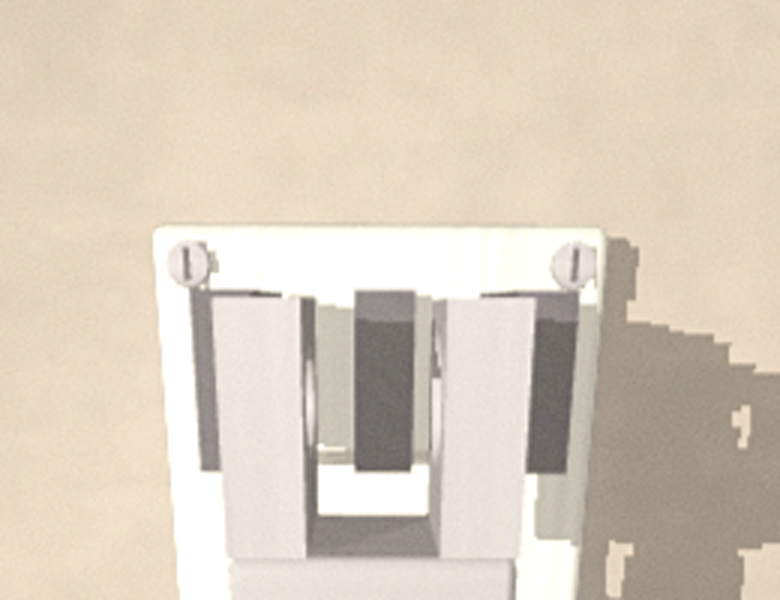

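View pics/p4s.png

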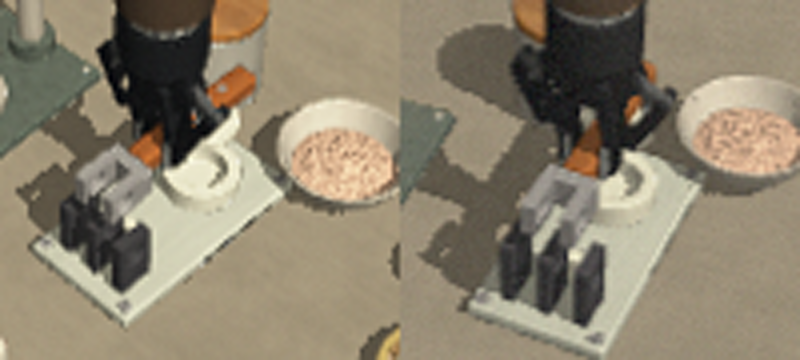

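```bash
cat > m4.py <<'E'
from h import *
im=dict(np.load('p4_wrist.npz')); s=dict(np.load('p4_st.npz'))
B=[(154,228,-35,-60,16),(605,230,-35,60,16),(355,291,-18,-6,76),(415,291,-18,6,76),(412,470,18,6,76),(355,470,18,-6,76),(191,289,-18,-38,76),(202,470,18,-38,76),(578,292,-18,38,76),(565,472,18,38,76)]
L=[b[2:] for b in B]; uv=[(130+b[0]/3,b[1]/3) for b in B]
p,f=fit([(im,L,uv)],[531,-107,-.064]); print('base',p,np.degrees(p[2]),np.round(f.reshape(-1,2),1).tolist())
q,f=fitg(im,L,uv,[p[0],p[1],0,0,0,p[2]],(0,1,2,5)); print('base z free',q,np.round(f.reshape(-1,2),1).tolist())
A=[(213,298,-15,-22),(301,298,-15,-10),(446,298,-15,10),(533,298,-15,22),(228,557,22,-22),(305,557,22,-10),(440,557,22,10),(520,557,22,22)]
L=[(a[2],a[3],15) for a in A]; uv=[(130+a[0]/3,a[1]/3) for a in A]
y0=2*np.arctan2(s['ee_rot'][1],s['ee_rot'][0])-np.pi
e0=s['position']+[0,0,-155]-67*np.array([np.cos(y0),np.sin(y0),0])+[0,0,-6]
for fr in [(0,1,2,4,5),(0,1,2,5)]:
    q,f=fitg(im,L,uv,[*e0,0,0,y0],fr); print(np.round(q-[*e0,0,0,y0],3),np.round(f.reshape(-1,2),1).tolist())
    print(' eye',q[:3],'yaw',np.degrees(q[5]))
E
python3 m4.py
```

```text
base [ 5.39276557e+02 -1.01889038e+02 -5.31779969e-02] -3.0468747825869458 [[-2.1, -1.7], [2.9, -1.7], [-0.3, -0.2], [0.2, -0.1], [-0.0, 1.1], [-0.2, 1.0], [-0.5, 0.3], [-0.4, 0.9], [0.5, -0.2], [0.0, 0.6]]
base z free [ 5.39434430e+02 -1.01837036e+02 -3.38225709e+00  0.00000000e+00
  0.00000000e+00 -5.31044327e-02] [[-0.9, -1.1], [1.7, -1.1], [-0.1, 0.2], [-0.0, 0.3], [-0.2, 0.3], [-0.0, 0.2], [0.8, 0.6], [0.8, 0.1], [-0.8, 0.2], [-1.1, -0.2]]
[ 1.960e+00 -6.670e-01 -3.763e+00  0.000e+00 -2.800e-02  3.000e-03] [[0.1, -0.0], [-0.1, -0.0], [0.0, -0.0], [0.1, -0.0], [-0.3, 0.1], [0.6, 0.1], [-0.1, 0.0], [-0.2, -0.0]]
 eye [ 538.15202408 -104.29447873  111.61434727] yaw -2.8011560968352236
[ 1.576e+00 -6.500e-01 -3.455e+00  0.000e+00  0.000e+00  3.000e-03] [[-0.2, 0.1], [-0.3, 0.1], [0.2, 0.0], [0.4, 0.0], [-0.2, 0.0], [0.6, -0.0], [-0.2, -0.1], [-0.4, -0.1]]
 eye [ 537.76789894 -104.27750327  111.92218671] yaw -2.7961761177691082
```

Emit:
play_rows(moves=[[[0.005, 0.008, 0], -0.008, 1], [[0.005, 0.008, -0.04], -0.008, 1], [[0.005, 0.008, -0.08], -0.008, 1], [[0.005, 0.008, -0.12], -0.008, 1], [[0.005, 0.008, -0.155], -0.008, 1], [[0.005, 0.008, -0.155], -0.008, 1]])

```text
clock: 11.02
position: [604.2, -104.8, 228.3]
ee_rot: [0.028, 1.0, 0.002, 0.0]
contact_force: [-0.4, 0.7, -3.1]
gripper_width: 23.0
```

```bash
cat > crop.py <<'E'
from h import *
import sys
n=sys.argv[1]
a=cv2.imread(f'pics/{n}_wrist.png'); a=np.clip(a*1.6,0,255).astype(np.uint8); cv2.imwrite(f'pics/{n}w.png',cv2.resize(a[0:200,130:390],None,fx=3,fy=3,interpolation=cv2.INTER_CUBIC))
E
python3 look.py p5 wrist;python3 crop.py p5
```

```text
11.075 [ 604.61713561 -104.76507897  229.18038135] [0.02803833 0.99960461 0.00174208 0.00119672] [ 0.61198822 -0.11025522 -3.27821446] 23.27620702512116
```

View pics/p5w.png

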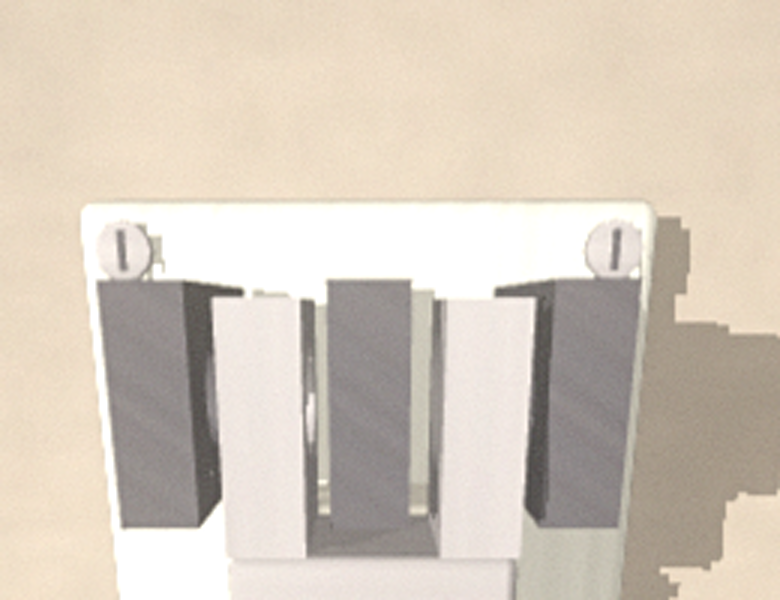

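```bash
cat > m5.py <<'E'
from h import *
im=dict(np.load('p5_wrist.npz')); s=dict(np.load('p5_st.npz'))
B=[(328,280,-18,-6,76),(411,280,-18,6,76),(411,526,18,6,76),(330,526,18,-6,76),(98,281,-18,-38,76),(123,527,18,-38,76),(638,280,-18,38,76),(618,527,18,38,76),(183,281,-18,-26,76),(200,526,18,-26,76),(554,280,-18,26,76),(541,526,18,26,76)]
L=[b[2:] for b in B]; uv=[(130+b[0]/3,b[1]/3) for b in B]
p,f=fit([(im,L,uv)],[531,-107,-.064]); print('base',p,np.degrees(p[2]),np.round(f.reshape(-1,2),1).tolist())
p,f=fitg(im,L,uv,[p[0],p[1],0,0,0,p[2]],(0,1,2,5)); print('base z free',p,np.round(f.reshape(-1,2),1).tolist())
A=[(213,298,-15,-22),(301,298,-15,-10),(446,298,-15,10),(533,298,-15,22),(228,557,22,-22),(305,557,22,-10),(440,557,22,10),(520,557,22,22)]
L=[(a[2],a[3],15) for a in A]; uv=[(130+a[0]/3,a[1]/3) for a in A]
e0=[538,-102,66,0,0,p[5]]
for fr in [(0,1,2,4,5),(0,1,2,5)]:
    q,f=fitg(im,L,uv,e0,fr); print(' eye',q[:3],q[4],'yaw',np.degrees(q[5]),np.round(f.reshape(-1,2),1).tolist())
E
python3 m5.py
```

```text
base [ 5.39107179e+02 -1.01945437e+02 -5.24279765e-02] -3.003901779409126 [[-0.5, -0.3], [0.4, -0.4], [-0.6, 0.7], [0.3, 0.7], [-0.3, -0.4], [-0.2, 0.7], [1.0, -0.6], [-0.2, 0.1], [0.1, -0.5], [0.2, 0.9], [0.4, -0.5], [-0.6, 0.5]]
base z free [ 5.39160718e+02 -1.01947271e+02 -6.82713830e-01  0.00000000e+00
  0.00000000e+00 -5.24280430e-02] [[-0.5, -0.1], [0.3, -0.2], [-0.7, 0.4], [0.4, 0.5], [0.3, -0.3], [0.2, 0.4], [0.4, -0.4], [-0.6, -0.2], [0.4, -0.3], [0.5, 0.6], [0.0, -0.3], [-0.9, 0.2]]
 eye [ 539.06425687 -101.43079677   64.1482009 ] -0.026961561103029604 yaw -3.1419308780054376 [[0.1, -0.0], [-0.1, -0.0], [0.0, -0.0], [0.0, -0.0], [-0.3, 0.1], [0.6, 0.1], [-0.1, 0.0], [-0.2, -0.0]]
 eye [ 538.70142099 -101.41272782   64.43865612] 0.0 yaw -3.1368360054038944 [[-0.2, 0.1], [-0.2, 0.1], [0.2, 0.0], [0.4, 0.0], [-0.2, 0.0], [0.6, -0.0], [-0.2, -0.1], [-0.4, -0.1]]
```

Emit:
play_rows(moves=[[[0, 0, -0.018], 0, 1], [[0, 0, -0.035], 0, 1], [[0, 0, -0.036], 0, 1], [[0, 0, -0.036], 0, 1]])

```text
clock: 11.58
position: [604.7, -104.7, 218.6]
ee_rot: [0.028, 1.0, 0.002, 0.001]
contact_force: [0.4, 0.1, -2.1]
gripper_width: 23.3
```

Emit:
play_rows(moves=[[[0, 0, -0.003], 0, 1], [[0, 0, -0.003], 0, 0.3], [[0, 0, -0.003], 0, -0.3], [[0, 0, -0.003], 0, -0.6], [[0, 0, -0.003], 0, -1], [[0, 0, -0.003], 0, -1]])

```text
clock: 12.32
position: [604.7, -104.8, 217.7]
ee_rot: [0.028, 1.0, 0.002, 0.001]
contact_force: [-0.3, -0.2, -0.2]
gripper_width: 85.6
```

Emit:
play_rows(moves=[[[0, 0, 0.1], 0, -1], [[0, 0, 0.25], 0, -1], [[0, 0, 0.4], 0, -1], [[0, 0, 0.4], 0, -1]])

```text
clock: 12.82
position: [605.6, -104.8, 342.4]
ee_rot: [0.028, 1.0, 0.002, 0.006]
contact_force: [-0.1, -1.0, 0.8]
gripper_width: 85.7
```

```bash
python3 look.py p6 wrist;python3 - <<'E'
from h import *
a=cv2.imread('pics/p6_wrist.png'); cv2.imwrite('pics/p6b.png',cv2.resize(a,(800,600),interpolation=cv2.INTER_CUBIC))
a=np.clip(a*1.6,0,255).astype(np.uint8); cv2.imwrite('pics/p6w.png',cv2.resize(a[80:230,180:320],None,fx=4,fy=4,interpolation=cv2.INTER_CUBIC))
E
```

```text
12.875 [ 604.81559784 -104.7261482   339.65511665] [0.02804013 0.99959821 0.00206836 0.00358958] [ 0.14128133  0.07445087 -1.25548266] 85.71026114477205
```

View pics/p6b.png

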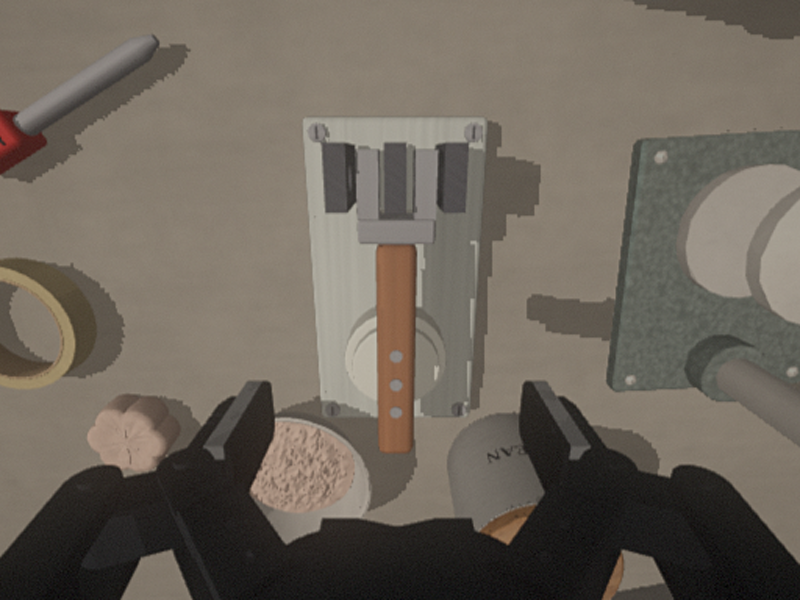

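View pics/p6w.png

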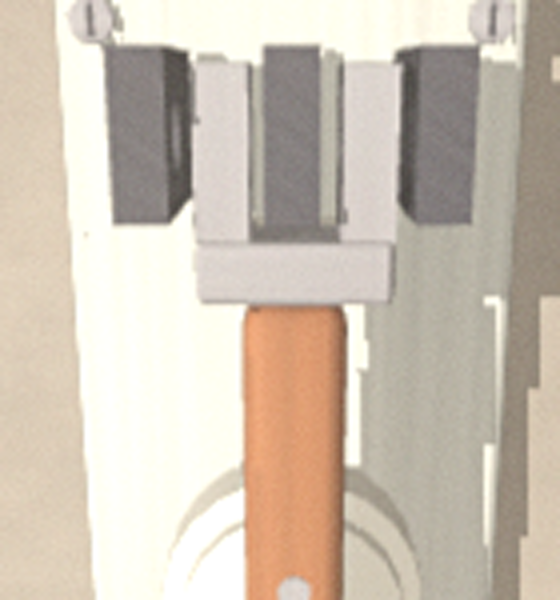

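```bash
cat > m6.py <<'E'
from h import *
im=dict(np.load('p6_wrist.npz'))
B=[(107,46,-18,-38,76),(112,223,18,-38,76),(163,47,-18,-26,76),(168,223,18,-26,76),(265,45,-18,-6,76),(320,45,-18,6,76),(478,47,-18,38,76),(472,223,18,38,76),(416,222,18,26,76)]
A=[(196,62,-15,-22,70),(345,62,-15,10,70),(394,62,-15,22,70),(198,241,22,-22,70),(392,241,22,22,70)]
for P in (B,A):
    L=[b[2:] for b in P]; uv=[(180+b[0]/4,80+b[1]/4) for b in P]
    p,f=fit([(im,L,uv)],[538,-102,-.05]); print(p,np.degrees(p[2]),np.round(f.reshape(-1,2),1).tolist())
E
python3 m6.py
```

```text
[ 5.39208567e+02 -1.01733787e+02 -5.38548325e-02] -3.0856546104402183 [[-0.9, -0.4], [0.3, 0.6], [0.0, -0.7], [0.4, 0.5], [-0.6, -0.2], [0.5, -0.2], [0.7, -0.7], [-0.1, 0.5], [-0.3, 0.8]]
[ 5.39550777e+02 -1.01083939e+02 -5.56724337e-02] -3.1897954884917383 [[-1.6, -0.1], [-0.3, 0.0], [1.9, 0.0], [-0.9, 0.1], [1.0, 0.1]]
```

Emit:
play_rows(moves=[[[-0.03, 0.02, 0.05], 0.35, -1], [[-0.06, 0.04, 0.07], 0.7, -1], [[-0.073, 0.05, 0.07], 1, -1]])

```text
clock: 13.25
position: [582.3, -89.5, 359.6]
ee_rot: [-0.234, 0.972, 0.003, 0.002]
contact_force: [0.2, -0.4, 0.9]
gripper_width: 85.0
```

Emit:
play_rows(moves=[[[-0.03, 0.02, 0], 0.35, -1], [[-0.06, 0.04, 0], 0.7, -1], [[-0.073, 0.05, 0], 1, -1]])

```text
clock: 13.62
position: [559.5, -74.3, 357.9]
ee_rot: [-0.48, 0.877, 0.005, -0.0]
contact_force: [-0.5, -0.2, -0.2]
gripper_width: 85.3
```

Emit:
play_rows(moves=[[[-0.03, 0.02, 0], 0.35, -1], [[-0.06, 0.04, 0], 0.7, -1], [[-0.073, 0.05, 0], 1, -1], [[-0.073, 0.05, 0], 1, -1]])

```text
clock: 14.12
position: [537.1, -59.1, 356.6]
ee_rot: [-0.69, 0.724, 0.005, -0.003]
contact_force: [-0.8, 0.6, -0.2]
gripper_width: 85.3
```

```bash
python3 look.py p7 wrist;python3 - <<'E'
from h import *
a=cv2.imread('pics/p7_wrist.png'); cv2.imwrite('pics/p7b.png',cv2.resize(a,(800,600),interpolation=cv2.INTER_CUBIC))
E
```

```text
14.175 [537.4105156  -59.21293334 356.8059947 ] [-0.68988245  0.72390023  0.00494117 -0.00249837] [ 0.31014485 -0.05067526  0.0595626 ] 85.29214365490346
```

View pics/p7b.png

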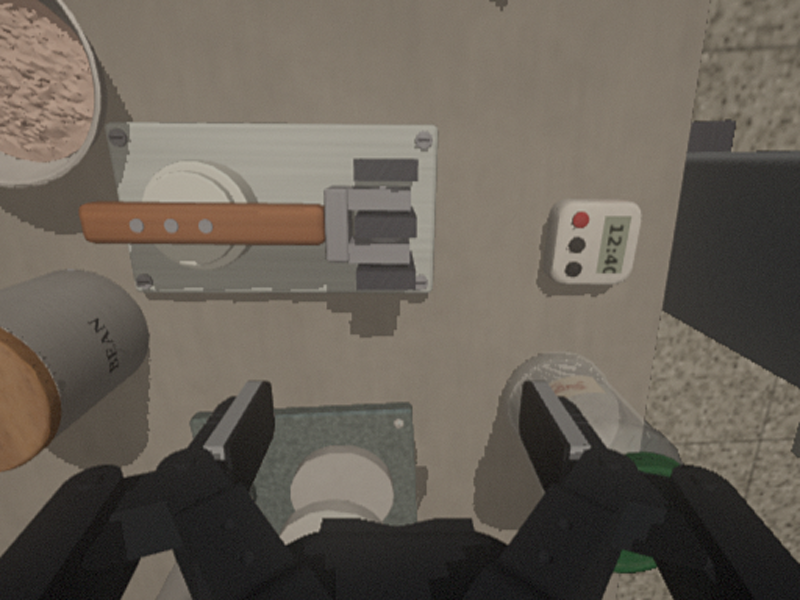

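Run:
```python
from h import *
a=cv2.imread('pics/p7_wrist.png'); a=np.clip(a*1.6,0,255).astype(np.uint8)
cv2.imwrite('pics/p7w.png',cv2.resize(a[90:190,200:290],None,fx=6,fy=6,interpolation=cv2.INTER_CUBIC))
```

```text
(no output)
```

View pics/p7w.png

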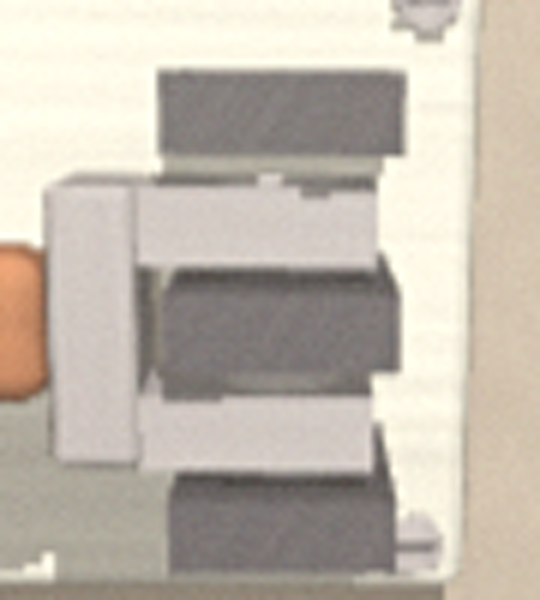

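Run:
```python
from h import *
im=dict(np.load('p7_wrist.npz'))
B=[(158,70,18,-38,76),(405,70,-18,-38,76),(403,155,-18,-26,76),(160,153,18,-26,76),(400,289,-18,-6,76),(397,371,-18,6,76),(393,490,-18,26,76),(393,574,-18,38,76),(170,574,18,38,76),(172,490,18,26,76)]
A=[(377,188,-15,-22,70),(376,266,-15,-10,70),(137,186,22,-22,70),(137,265,22,-10,70),(372,397,-15,10,70),(370,470,-15,22,70),(140,468,22,22,70)]
for P in (B,A):
    L=[b[2:] for b in P]; uv=[(200+b[0]/6,90+b[1]/6) for b in P]
    p,f=fit([(im,L,uv)],[538,-102,-.05]); print(p,np.degrees(p[2]),np.round(f.reshape(-1,2),1).tolist())
    p,f=fitg(im,L,uv,[p[0],p[1],0,0,0,p[2]],(0,1,2,5)); print(' z free',p)
```

```text
[ 5.38473005e+02 -1.02172839e+02 -5.15775887e-02] -2.9551781482550603 [[-0.3, -0.6], [0.1, -0.4], [0.1, -0.2], [-0.3, -0.1], [0.2, 0.4], [0.4, -0.1], [0.6, 1.3], [0.4, -0.5], [-0.2, -0.6], [-0.9, 1.1]]
 z free [ 5.38486434e+02 -1.01836204e+02 -2.48273370e+00  0.00000000e+00
  0.00000000e+00 -5.16275103e-02]
[ 5.39057420e+02 -1.01102154e+02 -6.07341548e-02] -3.479810742275825 [[0.3, -0.1], [0.1, 0.3], [-0.5, -0.4], [-0.3, -0.1], [0.2, -0.0], [0.3, 0.2], [-0.1, 0.1]]
 z free [ 5.39121264e+02 -1.00748024e+02 -2.51490860e+00  0.00000000e+00
  0.00000000e+00 -6.07827940e-02]
```

Emit:
play_rows(moves=[[[-0.05, -0.2, 0], 0.3, -1], [[-0.1, -0.4, -0.03], 0.6, -1], [[-0.2, -0.6, -0.06], 0.87, -1], [[-0.245, -0.715, -0.06], 0.87, -1], [[-0.245, -0.715, -0.06], 0.87, -1]])

```text
clock: 14.8
position: [462.6, -276.1, 337.8]
ee_rot: [0.834, -0.552, -0.005, 0.004]
contact_force: [0.8, -0.0, -0.4]
gripper_width: 85.1
```

```bash
python3 look.py p8 wrist;python3 - <<'E'
from h import *
a=cv2.imread('pics/p8_wrist.png'); cv2.imwrite('pics/p8b.png',cv2.resize(a,(800,600),interpolation=cv2.INTER_CUBIC))
E
```

```text
14.85 [ 463.31518618 -275.00828732  338.05639829] [ 0.83414794 -0.55150718 -0.00485016  0.00367551] [-1.03129215  0.03032534 -0.20664047] 85.00689135378856
```

View pics/p8b.png

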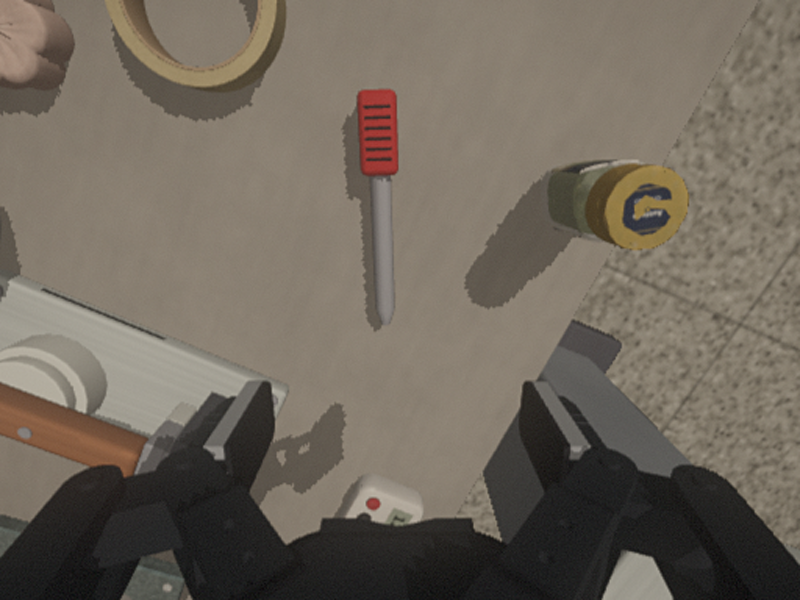

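Run:
```python
from h import *
a=cv2.imread('pics/p8_wrist.png'); a=np.clip(a*1.4,0,255).astype(np.uint8)
cv2.imwrite('pics/p8w.png',np.hstack([cv2.resize(a[50:125,210:280],None,fx=7,fy=7,interpolation=cv2.INTER_CUBIC)[:,:400],cv2.resize(a[140:215,210:280],None,fx=7,fy=7,interpolation=cv2.INTER_CUBIC)[:,:400]]))
```

```text
(no output)
```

View pics/p8w.png

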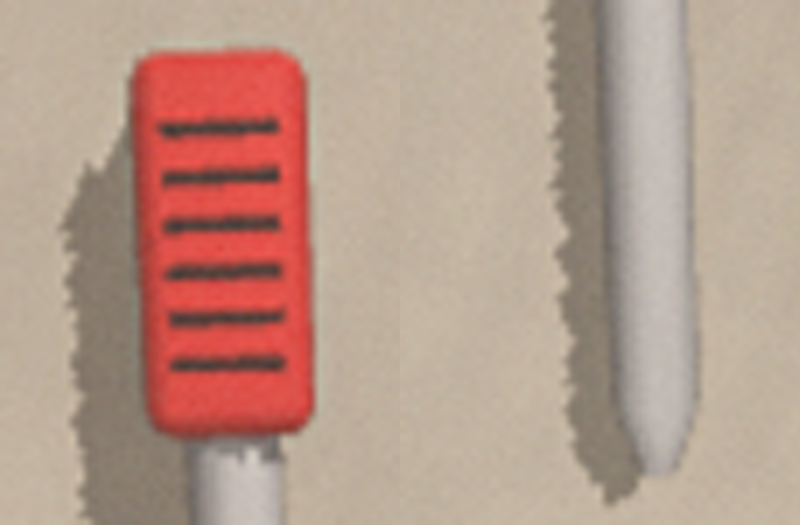

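Run:
```python
from h import *
im=dict(np.load('p8_wrist.npz')); s=dict(np.load('p8_st.npz'))
P=[(210+218/7,50+50/7,0,-25,25),(210+233/7,50+438/7,0,25,24),(210+260/7,140+474/7,0,130,13)]
p,f=fit([(im,[b[2:] for b in P],[b[:2] for b in P])],[503,-366,.4]); print(p,np.degrees(p[2]),np.round(f.reshape(-1,2),1).tolist())
y=np.degrees(2*np.arctan2(s['ee_rot'][1],s['ee_rot'][0])); print('toolx',y,'pin y',np.degrees(p[2])+90)
print('shift',(p[:2]-s['position'][:2])/300)
```

```text
[ 5.05971226e+02 -3.60408756e+02  4.29280909e-01] 24.595984328770374 [[0.0, 0.1], [0.0, 0.4], [-0.0, -0.6]]
toolx -66.94235011473185 pin y 114.59598432877037
shift [ 0.1421868  -0.28466823]
```

Emit:
play_rows(moves=[[[0.07, -0.14, 0], 0.05, -1], [[0.142, -0.285, -0.1], 0.05, -1], [[0.142, -0.285, -0.3], 0.05, -1], [[0.142, -0.285, -0.46], 0.05, -1], [[0.142, -0.285, -0.54], 0.05, -1], [[0.142, -0.285, -0.54], 0.05, -1], [[0.142, -0.285, -0.54], 0.05, 0.3], [[0.142, -0.285, -0.54], 0.05, 1], [[0.142, -0.285, -0.54], 0.05, 1], [[0.142, -0.285, -0.54], 0.05, 1], [[0.142, -0.285, -0.54], 0.05, 1], [[0.142, -0.285, -0.54], 0.05, 1]])

```text
clock: 16.35
position: [506.5, -360.7, 177.5]
ee_rot: [0.841, -0.54, -0.003, 0.004]
contact_force: [0.3, 1.3, 5.9]
gripper_width: 22.9
```

```bash
python3 look.py p9 wrist scene
```

```text
16.45 [ 506.50824408 -360.68012748  177.5207089 ] [ 0.84141011 -0.54037397 -0.0034554   0.00361472] [-0.90090182  1.68956921  6.54754911] 22.86851190358379
```

View pics/p9_wrist.png

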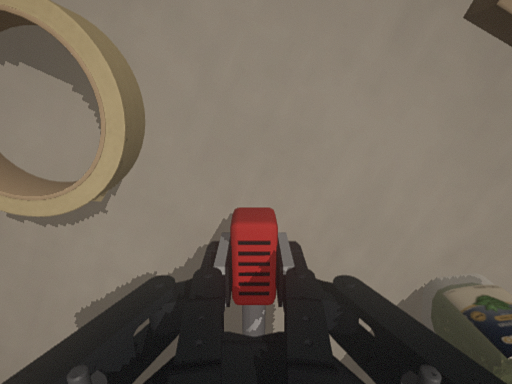

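Emit:
play_rows(moves=[[[0, 0, 0.08], 0, 1], [[0, 0, 0.14], -0.2, 1], [[0.02, 0.05, 0.14], -0.5, 1], [[0.04, 0.12, 0.14], -0.8, 1], [[0.077, 0.2, 0.14], -0.92, 1], [[0.077, 0.262, 0.14], -0.92, 1], [[0.077, 0.262, 0.14], -0.92, 1]])

```text
clock: 17.32
position: [529.1, -280.9, 219.2]
ee_rot: [-0.689, 0.725, 0.005, -0.003]
contact_force: [0.1, -1.3, -0.7]
gripper_width: 22.7
```

```bash
python3 look.py p10 scene side wrist
python3 - <<'E'
from h import *
b=cv2.imread('pics/p10_scene.png')[180:280,230:330]; c=cv2.imread('pics/p10_side.png')[180:280,240:340]
cv2.imwrite('pics/p10s.png',cv2.resize(np.hstack([b,c]),None,fx=4,fy=4,interpolation=cv2.INTER_CUBIC))
E
```

```text
17.475 [ 529.28111142 -282.44403645  219.45872975] [-0.68823749  0.72546714  0.00433117 -0.00279779] [ 0.12426572 -0.53579176 -2.59472817] 22.87821860114251
```

View pics/p10s.png

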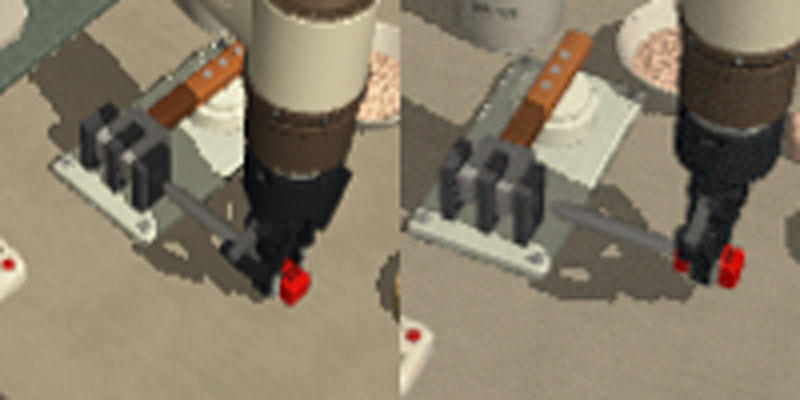

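View pics/p10_wrist.png

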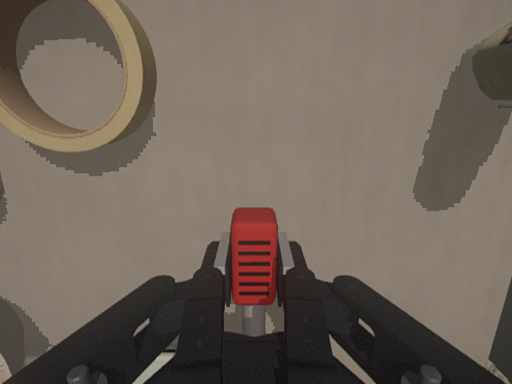

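Run:
```python
from h import *
a=dict(np.load('p9_st.npz')); b=dict(np.load('p10_st.npz'))
Ra,Rb=[Rot.from_quat(s['ee_rot']).as_matrix() for s in (a,b)]
yaw=np.radians(24.6); d=np.array([-np.sin(yaw),np.cos(yaw),0])
# jaw aligns: tool -x projected level
t=-Ra[:,0]; t[2]=0; d=t/np.linalg.norm(t)
loc=Ra.T@np.r_[a['position'][:2]+0.5*d[:2],13.]- Ra.T@a['position']
dn=Rb@Ra.T@d; g=b['position']+Rb@loc
print('pin dir',dn,np.degrees(np.arctan2(dn[1],dn[0])),'pitch deg',np.degrees(np.arcsin(dn[2])))
print('grip',g,'tip',g+130*dn)
h=np.array([538.95,-102.35,55]); u=np.array([np.sin(np.radians(3.03)),np.cos(np.radians(3.03)),0])
for n,k in (('lug entry',-38),):
    P=h+k*u; 
    t=((P-g)@u)/(dn@u); e=g+t*dn-P; print('pin axis minus hinge axis at',k,e)
for n in('scene','side'):
    im=dict(np.load(f'p10_{n}.npz')); print(n,'tip pred',proj(im,g+130*dn),'hole pred',proj(im,h-38*u),'handle back',proj(im,g-25*dn))
```

```text
pin dir [ 5.26421466e-02  9.98613441e-01 -5.87670269e-06] 86.98243236924782 pitch deg -0.00033671026178133694
grip [ 529.25513754 -281.94294117   54.93802623] tip [ 536.0986166  -152.12319386   54.93726226]
pin axis minus hinge axis at -38 [-0.21871038  0.01157696 -0.0628074 ]
scene tip pred [[271.29552713 225.57653417]] hole pred [[268.8615787  223.59686429]] handle back [[305.84091861 252.51338506]]
side tip pred [[276.71294934 229.98641846]] hole pred [[273.25566208 228.73673825]] handle back [[324.17619397 246.18003527]]
```

Emit:
play_rows(moves=[[[0.003, 0.033, 0], 0, 1], [[0.005, 0.066, 0], 0, 1], [[0.006, 0.1, 0], 0, 1], [[0.006, 0.1, 0], 0, 1]])

```text
clock: 17.98
position: [531.2, -251.5, 219.6]
ee_rot: [-0.689, 0.725, 0.004, -0.003]
contact_force: [0.6, 0.0, -1.2]
gripper_width: 22.7
```

Emit:
play_rows(moves=[[[0.002, 0.033, 0], 0, 1], [[0.004, 0.066, 0], 0, 1], [[0.005, 0.1, 0], 0, 1], [[0.005, 0.1, 0], 0, 1]])

```text
clock: 18.48
position: [532.8, -220.6, 219.6]
ee_rot: [-0.689, 0.725, 0.004, -0.003]
contact_force: [-0.4, -0.3, -0.6]
gripper_width: 23.1
```

Emit:
play_rows(moves=[[[0.002, 0.033, 0], 0, 1], [[0.004, 0.066, 0], 0, 1], [[0.005, 0.1, 0], 0, 1], [[0.005, 0.1, 0], 0, 1]])

```text
clock: 18.98
position: [534.4, -189.8, 219.7]
ee_rot: [-0.69, 0.724, 0.004, -0.003]
contact_force: [0.2, 0.7, -1.2]
gripper_width: 22.8
```

Emit:
play_rows(moves=[[[0.002, 0.035, 0], 0, 1], [[0.004, 0.07, 0], 0, 1], [[0.004, 0.08, 0], 0, 1], [[0.004, 0.083, 0], 0, 1], [[0.004, 0.086, 0], 0, 1]])

```text
clock: 19.6
position: [535.6, -164.4, 219.8]
ee_rot: [-0.69, 0.724, 0.004, -0.003]
contact_force: [-0.2, -4.6, -2.4]
gripper_width: 22.9
```

Emit:
play_rows(moves=[[[0, 0.005, 0], 0, 1], [[0, 0.008, 0], 0, 1], [[0, 0.008, 0], 0, 1]])

```text
clock: 19.98
position: [535.6, -163.9, 219.8]
ee_rot: [-0.689, 0.724, 0.003, -0.004]
contact_force: [1.3, -11.1, -4.1]
gripper_width: 22.5
```

```bash
python3 look.py p11 scene side wrist
python3 - <<'E'
from h import *
b=cv2.imread('pics/p11_scene.png')[180:280,230:330]; c=cv2.imread('pics/p11_side.png')[180:280,220:320]
cv2.imwrite('pics/p11s.png',cv2.resize(np.hstack([b,c]),None,fx=4,fy=4,interpolation=cv2.INTER_CUBIC))
E
```

```text
20.125 [ 535.60171904 -163.96499697  219.81358183] [-0.68943614  0.72432895  0.00330407 -0.00380311] [ 0.10617842 -9.95687927 -2.78907993] 23.029034583637053
```

View pics/p11s.png

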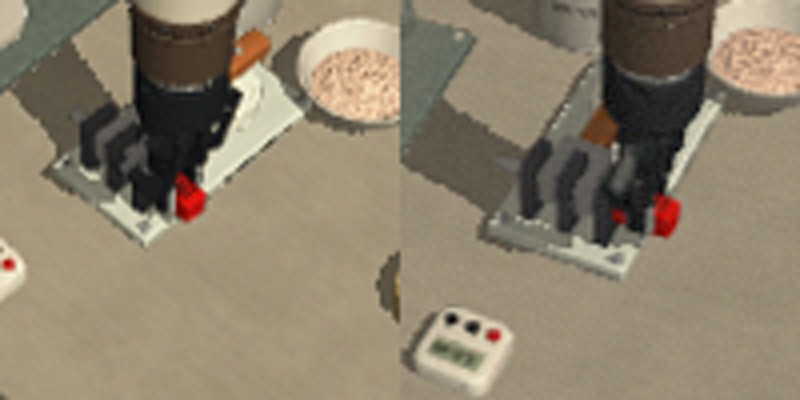

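Emit:
play_rows(moves=[[[0, 0, -0.003], 0, 1], [[0, 0, -0.003], 0, 0.5], [[0, 0, -0.003], 0, 0], [[0, 0, -0.003], 0, -0.5], [[0, 0, -0.003], 0, -1], [[0, 0, -0.003], 0, -1]])

```text
clock: 20.88
position: [535.7, -163.8, 219.1]
ee_rot: [-0.69, 0.724, 0.003, -0.004]
contact_force: [-0.5, -0.1, -0.5]
gripper_width: 85.3
```

Emit:
play_rows(moves=[[[0, 0, 0.1], 0, -1], [[0, 0, 0.25], 0, -1], [[0, 0.15, 0.4], 0, -1], [[0, 0.3, 0.45], 0, -1], [[0, 0.33, 0.46], 0, -1], [[0, 0.33, 0.46], 0, -1]])

```text
clock: 21.62
position: [535.5, -64.5, 356.9]
ee_rot: [-0.69, 0.724, 0.003, -0.004]
contact_force: [-0.3, 0.4, 0.6]
gripper_width: 85.3
```

```bash
python3 look.py p12 wrist scene side
python3 - <<'E'
from h import *
a=cv2.imread('pics/p12_wrist.png'); a=np.clip(a*1.5,0,255).astype(np.uint8); cv2.imwrite('pics/p12w.png',cv2.resize(a[40:210,120:320],None,fx=3.5,fy=3.5,interpolation=cv2.INTER_CUBIC))
b=cv2.imread('pics/p12_scene.png')[180:280,230:330]; c=cv2.imread('pics/p12_side.png')[180:280,220:320]
cv2.imwrite('pics/p12s.png',cv2.resize(np.hstack([b,c]),None,fx=4,fy=4,interpolation=cv2.INTER_CUBIC))
E
```

```text
21.775 [535.50741225 -65.69874023 355.99531796] [-0.68903296  0.72470526  0.003843   -0.00459254] [-0.83015718  0.44963612  0.83975434] 85.32931904748722
```

View pics/p12w.png

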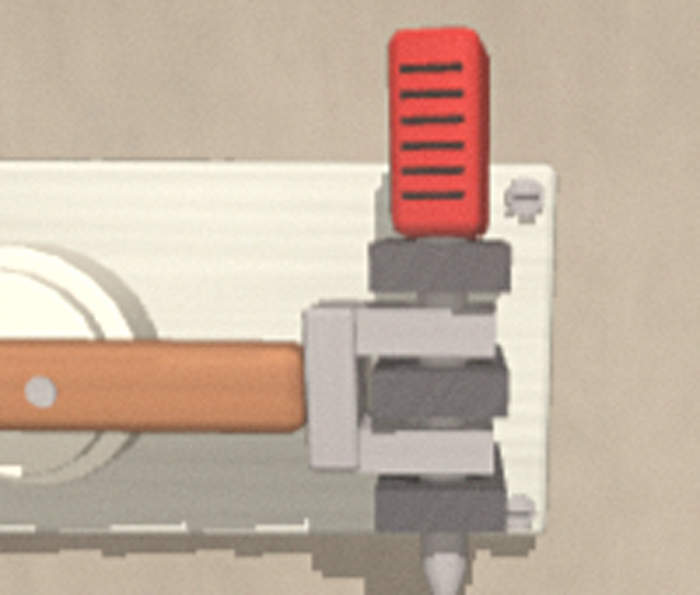

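View pics/p12s.png

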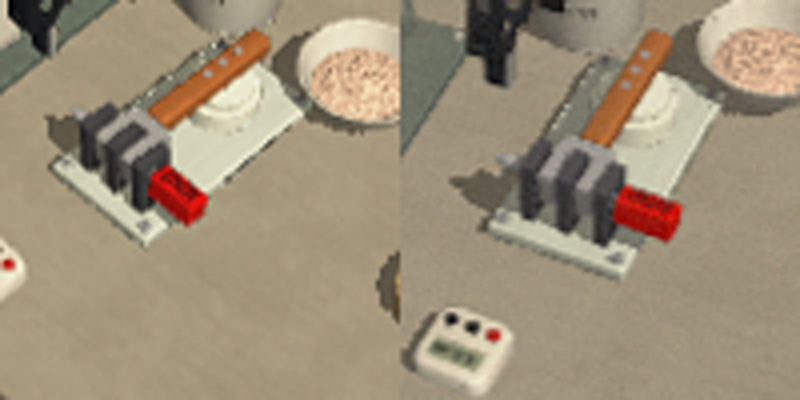

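Run:
```python
from h import *
im=dict(np.load('p12_wrist.npz'))
h=np.array([538.95,-102.35]); yw=-np.radians(3.03); X=np.array([np.cos(yw),np.sin(yw)]); Y=np.array([-X[1],X[0]])
f=lambda u,v,z:((lambda d:(round(d@X,1),round(d@Y,1)))(ray(im,(120+u/3.5,40+v/3.5),z)[:2]-h))
print('lug outer edge',f(370,240,76),f(510,240,76))
print('lug inner',f(370,290,76),f(510,292,76))
print('handle front top',f(395,235,66),f(486,237,66),'back',f(392,30,66),f(482,30,66))
print('tip',f(446,595,55))
A=[(357,310,22,-22,70),(495,312,-15,-22,70),(495,357,-15,-10,70),(493,430,-15,10,70),(492,472,-15,22,70),(362,470,22,22,70)]
p,r=fit([(im,[a[2:] for a in A],[(120+a[0]/3.5,40+a[1]/3.5) for a in A])],[538,-102,-.05]); print('lever',p,np.degrees(p[2]),np.round(r,1))
```

```text
lug outer edge (np.float64(16.9), np.float64(-38.2)) (np.float64(-18.1), np.float64(-38.4))
lug inner (np.float64(17.3), np.float64(-26.0)) (np.float64(-18.3), np.float64(-25.7))
handle front top (np.float64(11.3), np.float64(-39.2)) (np.float64(-12.3), np.float64(-38.9)) back (np.float64(11.2), np.float64(-87.0)) (np.float64(-10.8), np.float64(-87.2))
tip (np.float64(-1.7), np.float64(65.7))
lever [ 5.38925832e+02 -1.00998209e+02 -5.83329893e-02] -3.3422340904614782 [-0.5 -0.3  0.5 -0.4  0.2 -0.1  0.3  0.1  0.4  0.3 -0.8  0.6]
```

```bash
python3 -c "
from bench import arm
print(arm.read_state()['contact_force']); print(arm.job_done())"
```

```text
[-0.83015718  0.44963612  0.83975434]
the job is handed in; nothing more can be done
None
```

I put the press back together and handed the job in at about 22 s of the 72 s allowed. The hand-in reports no verdict, so what follows rests on my own last measurements.

- **Lever:** it lies on the rest and cup with its eyes between the lugs. The last picture puts it about 1.4 mm from the hinge middle and 0.3° off in turn. I did not measure the lever's level from a picture after release.
- **Pin:** it went through all five holes with almost no force. The push built up to about 11 N on the last half millimetre, which showed it was seated. After release, the handle's rounded front edge measures within about 1 mm of the outer lug's face, and the tip shows beyond the far lug.
- **Robot:** the gripper is open and clear above the bench, with contact force near zero (noise only). I saw no contact with any bystander, but I did not measure their positions again at the end.

**Disagreement:** my first estimate of the hinge from the two far cameras was about 8–9 mm off the close-up wrist-camera value. Wrist pictures from two tool directions about 90° apart agreed within 1 mm, so I used those. The lever and the pin both went in without resistance.

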